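Press a jammed rock plug out of a core barrel

TASK

A rock plug is jammed in the little core barrel clamped on the sloping extractor stand. Take the flanged push rod from the tool rest, pass it down through the shank at the barrel's upper end and press the plug out with a slow, steady push (no ramming) until the whole plug lies clear of the barrel in the trough. Then lean the rod back in the slot it came from, foot on the base against the stop, and leave everything else undisturbed.

Things in the scene. Friction and masses are not known exactly. Their poses are not given: they have to be found in the camera images.
- extractor: Fixed green stand, base 205 x 130 mm; a steel core barrel (115 long, dia 41) is clamped on it, sloping 48 deg below level. Origin: centre of the round opening in the shank, the barrel's upper end, 172 mm over the table. x: down the bore's axis; y: level; z: square to both, upward. Shank hole: dia 17 for 25 mm, rim flared to 23 over the first 3 mm; beyond it the bore is dia 32.5.
- barrel_mouth (a point): Centre of the barrel's lower, open end (brass crown), 115 mm down x. From here an open half-round trough carries on in line with the bore for 72 mm, to a firm end plate. Two sprung shoes inside the bore, 90 to 102 mm down x, grip the plug from above: it takes about 8 to 22 N to slide it, until its rear end has passed them.
- plug: The jammed core plug: grey rock cylinder, dia 30, 50 long, 94 g, in the lower part of the bore; its front end starts between 7 mm inside and 4 mm outside the lower mouth. Origin: its middle; x: its axis, pointing down the bore at the start. Its rear face is 25 mm up the bore from the origin. It rests on the bore's floor, 1.3 mm below the bore's axis. The trough holds it when it is out.
- push_rod: Loose aluminium push rod, 120 g, round about its z. Origin: centre of the foot (the pushing tip); z: towards the handle. Shaft dia 14, foot tapered to dia 10 over 4 mm. Flange dia 28 from z = 145 to 150 mm; black round handle dia 22 from 150 to 215 mm. Centre of mass near z = 98 mm. At the start it leans in the rest, 22 deg from upright, top towards the rest's -x side.
- rod_grip (a point): On the push rod's axis, 180 mm above the foot: in the middle of the black handle, 30 mm above the flange.
- tool_rest: Fixed plywood rest, base 125 x 290 x 12 mm. Origin: under the base's middle; z up; y along the rail. Rail, top at z = 118 mm, has three 24 mm wide slots at y = -85, 0, 85 mm, open to +x, back wall at x = -20 mm. Stop strip, 10 mm high, on the base with its -x face at x = 35 mm. A rod leans with foot centre at x = 30, z = 14 mm, its shaft on the top edge of the slot's back wall.
- dowel: Bystander: plain wooden dowel, dia 14, 170 long, leaning in another slot of the rest. Origin: centre of its foot; z along it. No flange or handle. Which tool leans in which slot changes.
- tube_brush: Bystander: round brush, wooden shaft dia 14, grey bristle head dia 28 on the upper 50 mm, 180 long, leaning in another slot of the rest. Origin: centre of its foot; z along it.
- galena: Bystander: dark grey rock, about 55 mm, loose on the table. Origin: under its middle.
- quartz: Bystander: pale rock, about 60 mm, loose on the table. Origin: under its middle.
- jasper: Bystander: brownish rock, about 50 mm, loose on the table. Origin: under its middle.
- streak_plate: Bystander: white ceramic tile 50 x 50 x 6 mm, loose on the table. Origin: under its middle.
- loupe: Bystander: folding hand lens, steel ring dia 38, 12 high, with a black grip 45 mm long, loose on the table. Origin: under the ring's centre.
- geo_hammer: Bystander: geologist's hammer, 290 mm long, lying on the table. Origin: under the handle's middle; x towards the head.
- spare_plug: Bystander: another rock plug, dia 30, 50 high, standing on end on the table. Origin: its middle; x: its axis.

How it is judged:
By the outcome, as a careful person would: the job done as asked, in the order asked, and still so for the second after the job is handed in, with the robot touching nothing.
It also fails if it takes over 69 s, if anything falls off the work surface, if the arm or the gripper's body presses on something with over 40 N, if the wrist force passes 120 N, or if a joint passes its speed limit or range.

ROBOT

A 6-joint arm with a two-finger parallel gripper is mounted at the origin on the work surface. World frame = base frame: x ahead of the robot, y to its left, z up, the work surface at z = 0. Lengths are in mm, angles in rad, forces in N, time in s.
With the tool pointing down it reaches from about 350 to 775 mm from the base axis. Payload 7.3 kg.
Tool frame: the origin (TCP) lies at the centre of the arm's flange, where the gripper is bolted on; the fingertips stand 178 mm ahead of it and the grasp point (between the pads) lies 159 mm ahead of it; z points along the fingers, y is the direction in which the jaws open and shut (so a half turn about z gives the same grasp; the last joint's range is limited). The gripper opens to 92 mm and grips with 3 to 60 N. Pads are 19 mm wide; open, the fingers measure 130 mm over their backs; the gripper's body (75 mm by 190 mm) begins 47 mm behind the grasp point.
Start: joints at [-1.473, 0.342, 1.524, -0, 1.275, -0.146], TCP at [126.751, -509.472, 404.741] pointing down, gripper open.
Joint ranges: [-2.53, 2.53], [-0.77, 2.02], [0.04, 2.7], [-1, 4.14], [0.28, 2.66], [-3.11, 3.11]. Speed limits (rad/s): [2.57, 2.57, 3.14, 3.14, 3.14, 3.14].

INTERFACE

Orientations are given as [roll, pitch, yaw] about the fixed x, y, z axes, in that order (R = Rz(yaw) Ry(pitch) Rx(roll)).
In Python, from plant import get_obs, capture, close_job gives the robot as it stands. The module is installed in compiled form; this text tells all that it offers.
- The arm moves only by the shell command python3 -m pendant 'ROWS'. ROWS is JSON, a list of rows, each a list of 3 entries, a list of its own where there are three numbers: the shift along the tool's x, y, z in m, then the turn, a rotation vector about the tool's x, y, z in rad, then the finger opening in m, from 0 to 0.0918. In form: [[[tx, ty, tz], [wx, wy, wz], fingers], ...]. A call has 1 to 10 rows; each row is the pose to reach, as a shift and turn from the pose commanded when the call began, along the tool's axes at that moment; what a row does not reach only later rows make up. A row lasts 1/12 s, in which the tool goes at most 41.7 mm and 7.16 degrees, less where a joint would pass 70% of its speed; a pose out of reach is approached as far as the arm can. A call with a gripper value outside its range is refused whole. The fingers move at their own pace and stop on an object; the grip force is fixed at half the most. Time passes only in rows, so rows that repeat a pose let the fingers close. It gives the time, the measured TCP pose, the force and the opening at its end, in the units of the state.
- get_obs(): the state, without advancing time (a new reading comes with each control period).
- capture(name): name is "scene" or "top"; returns a dict with "color" (384x512x3 uint8, red, green, blue), "mtx" (3x3 intrinsics, pixels), "rvec" (rotation vector, rad) and "tvec" (3), from world to camera coordinates, as OpenCV has them. Camera axes: x right, y down, z forward; pixel columns grow to the right and rows downward; lengths in mm; the calibration is good to about 2 mm. A picture is of the moment at which its call begins. There is no depth.
- close_job(): hands the job in, once; it reports no verdict.
The state is a dict: "time": time; "joint_positions": joint angles; "dq": joint speeds; "tau": joint torques, N m; "tool_pos": TCP position; "tcp_rot": TCP orientation; "contact_force": force on the tool from outside, world axes, zero at the start; "moment": the same for the moment, N m; "grip_width": finger opening in mm.
Only numpy, scipy, OpenCV 4.12 (cv2) and the standard library are available. Lean on these libraries where they do the work, as an engineer would, in place of code of your own. Each camera call takes 0.05 s, during which the arm holds its last target. There are 200 camera calls.

## Working session

There is one attempt and no reset: what is moved stays moved. The work goes in short steps, Python scripts to look and compute and a shell command to move; the robot and the scene stay as the last step left them, time stands still between calls to the robot, and variables do not carry over. Pictures are saved under pics/ and viewed, about 8 in all and at most 12, crops included, and the job is handed in when it is done.

```bash
mkdir -p pics; ls
python3 - <<'E'
from plant import *
import cv2,pickle
for n in("scene","top"):
    c=capture(n); pickle.dump(c,open(n+".pkl","wb")); cv2.imwrite(f"pics/{n}0.png",cv2.resize(c["color"][:,:,::-1],None,fx=1.5625,fy=1.5625,interpolation=cv2.INTER_CUBIC))
    import numpy as np
    R=cv2.Rodrigues(np.array(c["rvec"],float))[0]; print(n,c["mtx"],-R.T@np.ravel(c["tvec"]),R[2])
print(get_obs())
E
```

```text
pics
scene [[493.83764818   0.         254.13507475]
 [  0.         493.83764818 194.43490139]
 [  0.           0.           1.        ]] [1030.86196038  699.37162422 1227.37724055] [-0.29920895 -0.50759216 -0.80797537]
top [[368.22935663   0.         259.49545208]
 [  0.         368.22935663 192.19311124]
 [  0.           0.           1.        ]] [ 407.1296275   -18.11167546 1231.42829909] [ 0.17027291  0.00474497 -0.98538552]
{'time': 0.1, 'joint_positions': array([-1.47302312e+00,  3.42648561e-01,  1.52488391e+00, -6.43684555e-06,
        1.27540561e+00, -1.46012220e-01]), 'dq': array([ 1.48022519e-04, -2.20092886e-03, -2.43883187e-03, -1.19770217e-05,
        1.43080552e-03, -1.40748926e-04]), 'tau': array([ 1.27343243e-03, -4.32003736e+01, -2.44694781e+01,  7.18529779e-02,
        5.25656564e-02, -5.68904352e-05]), 'tool_pos': array([ 126.72696269, -509.36130464,  404.12974709]), 'tcp_rot': array([-3.14026065e+00, -1.89661098e-04,  2.43787178e-01]), 'contact_force': array([ 0.53994504, -0.27390333,  0.09335284]), 'moment': array([-0.00206943,  0.01506337, -0.022574  ]), 'grip_width': 91.70500215274512}
```

View pics/scene0.png

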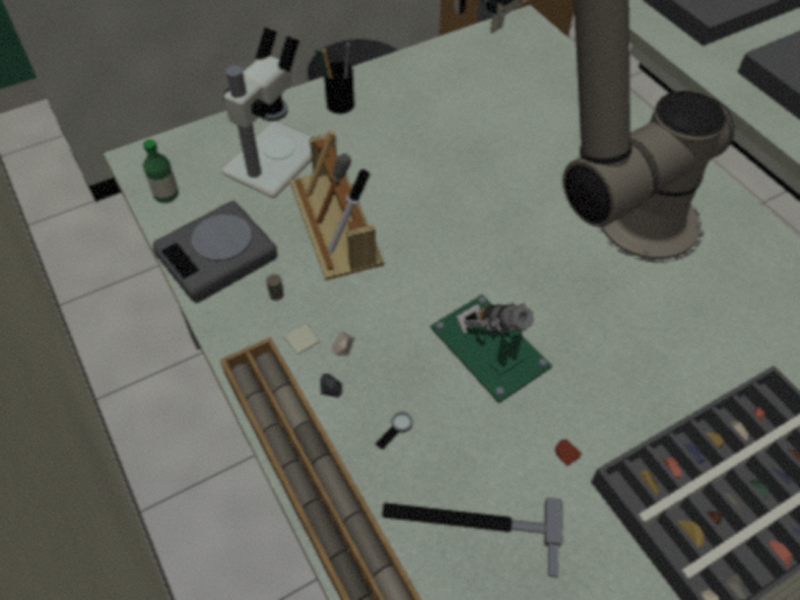

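View pics/top0.png

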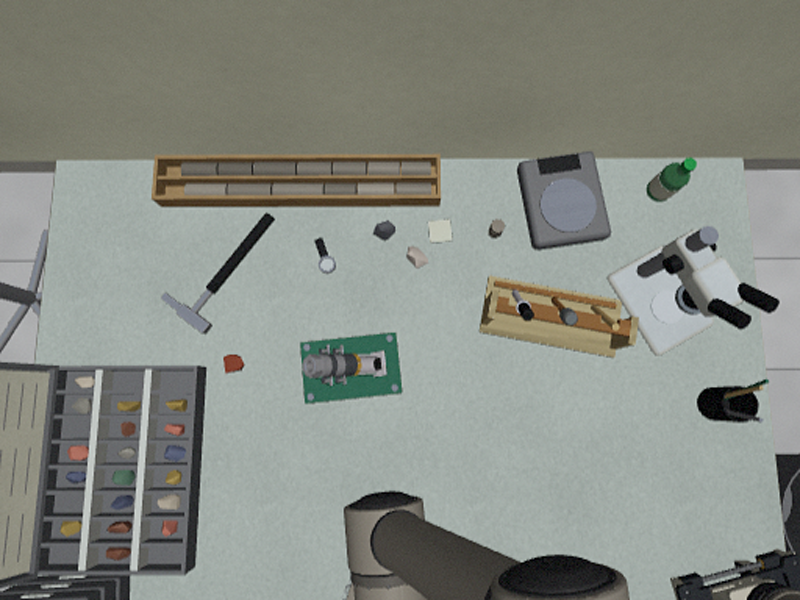

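The pictures show the rod with its black handle in the +y slot of the rest (scene ~(350,205), top ~(525,305)). The extractor is at top ~(350,368), with the shank end to the left (+y). Next I'll take averaged, enlarged crops.

```bash
cat > h.py <<'E'
import numpy as np, cv2, pickle
from scipy.spatial.transform import Rotation as Rot
def grab(n,k=6):
    from plant import capture
    cs=[capture(n) for _ in range(k)]; c=cs[0]; c["color"]=np.mean([q["color"] for q in cs],0); return c
def proj(c,P): return cv2.projectPoints(np.array(P,float).reshape(-1,1,3),np.array(c["rvec"],float),np.array(c["tvec"],float),c["mtx"],None)[0].reshape(-1,2)
def crop(c,x0,y0,w,h,s):
    im=np.clip(c["color"][y0:y0+h,x0:x0+w,::-1]*1.5,0,255).astype(np.uint8)
    im=cv2.resize(im,(w*s,h*s),interpolation=cv2.INTER_CUBIC)
    for i in range(0,w,10): cv2.putText(im,str(x0+i),(i*s,8),0,.33,(0,0,255),1); cv2.line(im,(i*s+s//2,10),(i*s+s//2,14),(0,0,255),1)
    for i in range(0,h,10): cv2.putText(im,str(y0+i),(0,i*s+s//2+4),0,.33,(0,0,255),1)
    return im
def tri(obs): # [(cam,(u,v))..]
    from scipy.optimize import least_squares
    return least_squares(lambda p:np.concatenate([proj(c,[p])[0]-uv for c,uv in obs]),[500,0,80.]).x
E
python3 - <<'E'
from h import *
S,T=grab("scene",8),grab("top",8); pickle.dump((S,T),open("st.pkl","wb"))
a=crop(S,272,182,84,76,7); cv2.imwrite("pics/exS.png",a)
cv2.imwrite("pics/exT.png",crop(T,188,208,72,54,10))
cv2.imwrite("pics/reS.png",crop(S,182,84,66,94,6))
cv2.imwrite("pics/reT.png",crop(T,304,172,108,60,7))
E
```

```text
(no output)
```

View pics/exS.png

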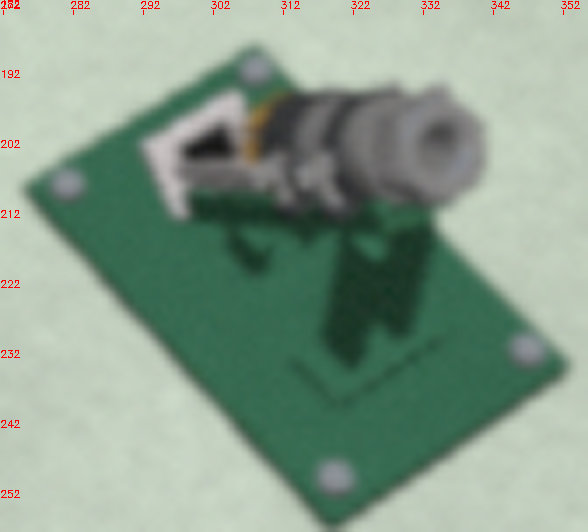

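View pics/exT.png

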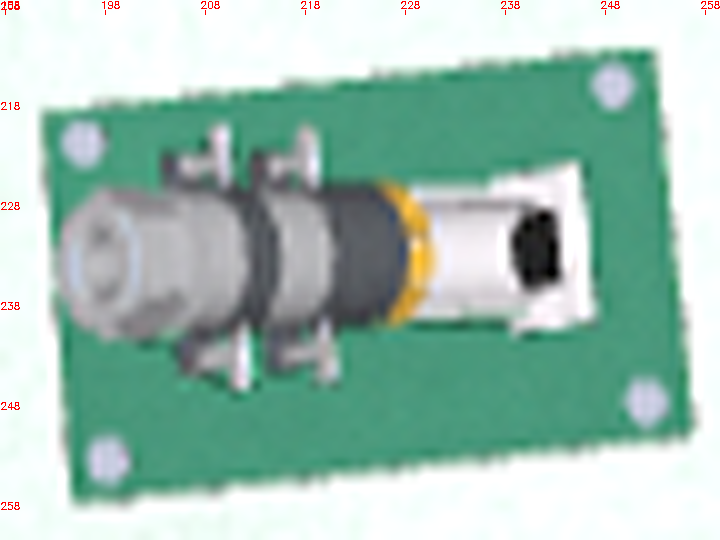

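View pics/reS.png

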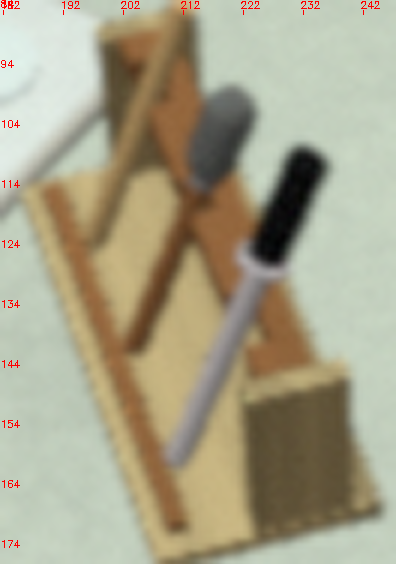

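View pics/reT.png

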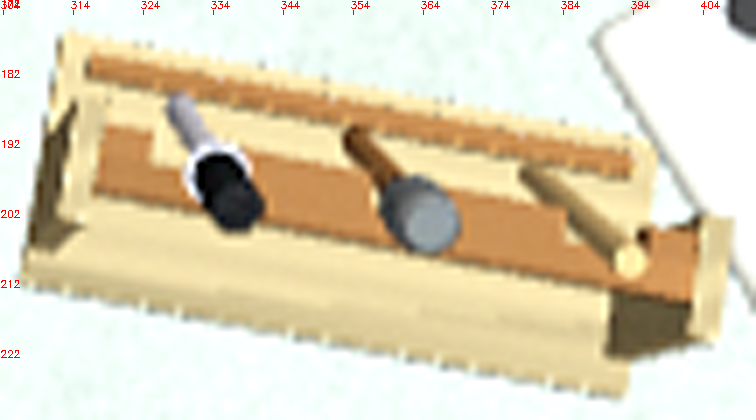

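Readings from the four crops: the extractor base corners and shank opening are clear in both views (crop pixels S (440,140), T (106,258)). The rod's foot, flange and handle top also show in both. Now I'll fit the poses.

```bash
cat > fit.py <<'E'
from h import *
from scipy.optimize import least_squares
S,T=pickle.load(open("st.pkl","rb"))
s=lambda x0,y0,k,p:np.array([p[0]/k+x0-.5,p[1]/k+y0-.5])
eS=[s(272,182,7,p) for p in[(253,43),(23,188),(333,528),(569,368)]]
eT=[s(188,208,10,p) for p in[(656,50),(692,437),(75,502),(42,110)]]
# which S corner is which: identify by projecting later; order tried by rotations
def rect(x,y,yaw,z,L,W,order=((1,1),(1,-1),(-1,-1),(-1,1))):
    R=Rot.from_euler('z',yaw).as_matrix()
    return [R@[a*L/2,b*W/2,0]+[x,y,z] for a,b in order]
def rep(n,p): print(n,np.round(p,1))
# extractor: x ~ world -y ; corners in T: TR=+x(local),+worldx(local +y)
best=None
for k in range(4):
  for rev in(1,-1):
    eSk=np.roll(np.array(eS)[::rev],k,0)
    f=lambda p:np.concatenate([(proj(S,rect(*p,205,130))-eSk).ravel(),(proj(T,rect(*p,205,130))-eT).ravel()])
    r=least_squares(f,[500,30,-1.6,5])
    if best is None or r.cost<best.cost: best=r
print("extr",np.round(best.x,3),"res",np.round(best.fun,2))
hole=tri([(S,s(272,182,7,(440,139))),(T,s(188,208,10,(107,258)))]); rep("hole",hole)
for n,c,uv in(("S",S,s(272,182,7,(440,139))),("T",T,s(188,208,10,(107,258)))):
    rep(n+" at z172",least_squares(lambda p:proj(c,[[p[0],p[1],172]])[0]-uv,[500,0]).x)
x,y,yaw,z=best.x; R=Rot.from_euler('z',yaw).as_matrix(); rep("hole in base frame",R.T@(hole-[x,y,0]))
# rest
rS={ 'bl':s(182,84,6,(383,510)),'tl':s(182,84,6,(162,560)),'tr':s(182,84,6,(22,188))}
rT={'bl':s(304,172,7,(22,288)),'br':s(304,172,7,(628,398)),'tl':s(304,172,7,(65,32)),'tr':s(304,172,7,(655,145))}
C={'tl':(1,1),'tr':(1,-1),'bl':(-1,1),'br':(-1,-1)}
f=lambda p:np.concatenate([proj(c,rect(*p,12,125,290,[C[k] for k in d])).ravel()-np.array(list(d.values())).ravel() for c,d in((S,rS),(T,rT))])
r=least_squares(f,[600,-240,-.2]); print("rest",np.round(r.x,3),"res",np.round(f(r.x),2))
P={}
for n,a,b in(("foot",(176,464),(176,99)),("flange",(262,262),(217,180)),("top",(311,155),(243,213))):
    P[n]=tri([(S,s(182,84,6,a)),(T,s(304,172,7,b))]); rep(n,P[n])
d=P["top"]-P["flange"]; print(np.linalg.norm(d),np.linalg.norm(P["top"]-P["foot"]))
Rr=Rot.from_euler('z',r.x[2]).as_matrix(); o=np.array([r.x[0],r.x[1],0])
for n in P: rep(n+" rest frame",Rr.T@(P[n]-o))
u=np.array([-np.sin(np.radians(22)),0,np.cos(np.radians(22))])
for t in(0,147.5,215): rep("model %g"%t,o+Rr@(np.array([30,85,14])+t*u)); print(np.round(proj(S,[o+Rr@(np.array([30,85,14])+t*u)]),1),np.round(proj(T,[o+Rr@(np.array([30,85,14])+t*u)]),1))
E
python3 fit.py
```

```text
extr [476.536 103.926  -1.467   9.8  ] res [-0.11 -0.25  0.57  0.25  0.71  0.04  0.02  0.34  0.16 -0.67  0.64 -0.13
 -0.02  0.08  0.32 -0.16]
hole [470.9 162.2 176.7]
S at z172 [468.4 159.8]
T at z172 [471.1 163. ]
hole in base frame [-58.5   0.4 176.7]
rest [ 5.83815e+02 -3.22164e+02 -1.92000e-01] res [ 0.84 -0.89 -0.33  0.66  0.09 -0.16 -0.33 -0.55 -0.14  0.22 -0.27 -0.06
  0.8  -0.31]
foot [ 637.6 -243.4   18.9]
flange [ 580.3 -237.6  146.8]
top [ 555.  -232.9  213. ]
71.04984549983826 211.26017373763196
foot rest frame [37.7 87.6 18.9]
flange rest frame [-19.7  82.3 146.8]
top rest frame [-45.4  82.1 213. ]
model 0 [ 629.5 -244.5   14. ]
[[212.8 160.6]] [[328.6 188.5]]
model 147.5 [ 575.3 -233.9  150.8]
[[227.8 126.6]] [[334.  198.1]]
model 215 [ 550.5 -229.1  213.3]
[[235.4 109.5]] [[336.9 203.5]]
```

```bash
cat > tgt.py <<'E'
from h import *
np.set_printoptions(suppress=True,precision=4)
from plant import get_obs
def frame(z,xhint):
    z=np.array(z)/np.linalg.norm(z); x=np.array(xhint)-np.dot(xhint,z)*z; x/=np.linalg.norm(x)
    return np.column_stack([x,np.cross(z,x),z])
def delta(p,R):
    o=get_obs(); R0=Rot.from_euler('xyz',o["tool_pos"]*0+o["tcp_rot"]).as_matrix()
    print("t",round(o["time"],2),"pos",np.round(o["tool_pos"],1),"f",np.round(o["contact_force"],1),"w",round(o["grip_width"],1))
    print("shift m",R0.T@(np.array(p)-o["tool_pos"])/1000,"turn",Rot.from_matrix(R0.T@R).as_rotvec())
# pickup
G=np.array([566,-233.5,180]); u=np.array([-.368,.0715,.927]); u/=np.linalg.norm(u)
Rp=frame(-u,[.98,-.191,0])
# bore
yaw=-1.467; c,s=np.cos(np.radians(48)),np.sin(np.radians(48))
d=np.array([c*np.cos(yaw),c*np.sin(yaw),-s]); H=np.array([469.7,161.4,172])
E
python3 -c "
from tgt import *
delta(G+(159+80)*u,Rp)"
```

```text
t 0.9 pos [ 126.7 -509.5  404.8] f [-0.3  0.3 -0.9] w 91.6
shift m [ 0.4116 -0.1996  0.0031] turn [-0.0834  0.3782  0.4309]
```

```bash
python3 -m pendant '[[[0.041,-0.02,0],[-0.008,0.038,0.043],0.07],[[0.08,-0.04,0],[-0.017,0.076,0.086],0.07],[[0.12,-0.06,0],[-0.025,0.113,0.129],0.07],[[0.16,-0.08,0.001],[-0.033,0.151,0.172],0.07],[[0.2,-0.1,0.001],[-0.042,0.19,0.215],0.07],[[0.24,-0.12,0.001],[-0.05,0.227,0.259],0.07],[[0.28,-0.14,0.002],[-0.058,0.265,0.3],0.07],[[0.33,-0.16,0.002],[-0.067,0.3,0.345],0.07],[[0.37,-0.18,0.003],[-0.075,0.34,0.388],0.07],[[0.41,-0.199,0.003],[-0.083,0.378,0.431],0.07]]'; python3 -c "
from tgt import *
delta(G+(159+80)*u,Rp);print(get_obs()['joint_positions'])"
```

```text
time: 1.73
tool_pos: [447.5, -240.6, 402.3]
tcp_rot: [-3.14, -0.387, -0.195]
contact_force: [0.2, -1.4, -0.1]
grip_width: 70.1
t 1.73 pos [ 447.5 -240.6  402.3] f [ 0.2 -1.4 -0.1] w 70.1
shift m [ 0.0231 -0.0296  0.0102] turn [-0.0004 -0.0023 -0.0024]
[-0.6952  0.2313  1.7185  0.2419  0.8641  0.9434]
```

```bash
python3 -m pendant '[[[0.023,-0.03,0.01],[0,0,0],0.06],[[0.023,-0.03,0.01],[0,0,0],0.06],[[0.023,-0.03,0.03],[0,0,0],0.06],[[0.023,-0.03,0.05],[0,0,0],0.06],[[0.023,-0.03,0.07],[0,0,0],0.06],[[0.023,-0.03,0.08],[0,0,0],0.06],[[0.023,-0.03,0.09],[0,0,0],0.06],[[0.023,-0.03,0.09],[0,0,0],0.06]]'
python3 - <<'E'
from tgt import *
delta(G+159*u,Rp)
S,T=grab("scene",4),grab("top",4)
a=crop(S,200,84,50,84,7);b=crop(T,310,172,50,50,8)
g=get_obs();R0=Rot.from_euler('xyz',g["tcp_rot"]).as_matrix()
for c,im,x0,y0,k in((S,a,200,84,7),(T,b,310,172,8)):
  for q in(159,178): 
    p=(proj(c,[g["tool_pos"]+q*R0[:,2]])[0]-[x0,y0]+.5)*k; cv2.circle(im,tuple(int(v) for v in p),3,(0,0,255),-1)
h=max(len(a),len(b)); pad=lambda i:cv2.copyMakeBorder(i,0,h-len(i),0,0,0)
cv2.imwrite("pics/g1.png",np.hstack([pad(a),pad(b)]))
E
```

```text
time: 2.4
tool_pos: [506.0, -223.3, 325.6]
tcp_rot: [-3.14, -0.381, -0.193]
contact_force: [-0.2, -0.8, 0.3]
grip_width: 59.7
t 2.4 pos [ 506.  -223.3  325.6] f [-0.2 -0.8  0.3] w 59.7
shift m [ 0.0018 -0.0014 -0.0013] turn [-0.0014  0.0029 -0.0006]
```

View pics/g1.png

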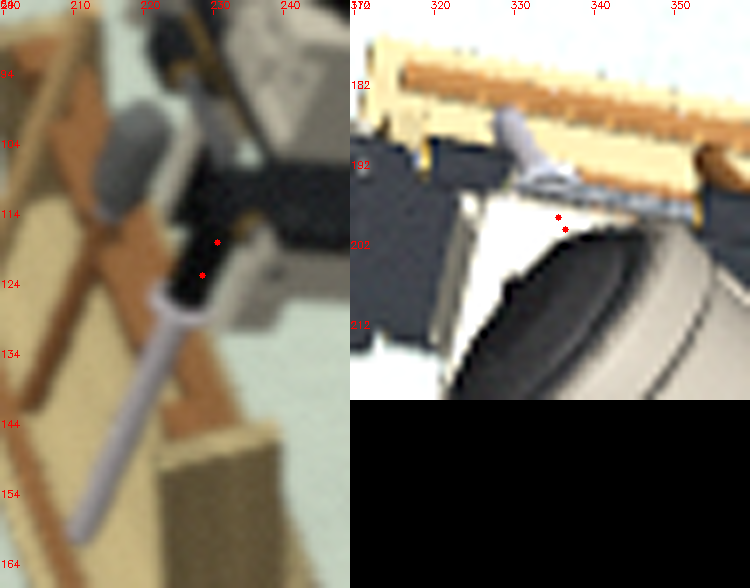

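The view shows the tool axis about 9 crop pixels (3 mm) off the handle centre towards -x at (203,274), with the fingertips about 10 mm above the flange. I'll correct 3 mm and grip.

```bash
python3 -m pendant '[[[0.003,-0.001,0.002],[0,0,0],0.06],[[0.003,-0.001,0.002],[0,0,0],0.04],[[0.003,-0.001,0.002],[0,0,0],0.03],[[0.003,-0.001,0.002],[0,0,0],0.022],[[0.003,-0.001,0.002],[0,0,0],0.015],[[0.003,-0.001,0.002],[0,0,0],0.01],[[0.003,-0.001,0.002],[0,0,0],0.01],[[0.003,-0.001,0.002],[0,0,0],0.01]]'
```

```text
time: 3.47
tool_pos: [509.7, -222.9, 326.4]
tcp_rot: [-3.141, -0.384, -0.193]
contact_force: [-0.5, -0.4, -0.3]
grip_width: 21.6
```

```bash
python3 -m pendant '[[[0,0,-0.01],[0,0,0],0.01],[[0,0,-0.03],[0,0,0],0.01],[[0,0,-0.05],[0,0,0],0.01],[[0,0,-0.075],[0,0,0],0.01],[[0,0,-0.1],[0,0,0],0.01],[[0,0,-0.125],[0,0,0],0.01],[[0,0,-0.145],[0,0,0],0.01],[[0,0,-0.155],[0,0,0],0.01],[[0,0,-0.155],[0,0,0],0.01]]'
cat >> tgt.py <<'E'
def way(foot1,R1,L=337,n=6):
    o=get_obs(); R0=Rot.from_euler('xyz',o["tcp_rot"]).as_matrix(); p0=o["tool_pos"]; f0=p0+L*R0[:,2]
    rv=Rot.from_matrix(R0.T@R1).as_rotvec()
    print("t",round(o["time"],2),"foot",np.round(f0,1),"->",np.round(foot1,1),"angle",np.degrees(np.linalg.norm(rv)), "q",o["joint_positions"])
    for i in range(1,n+1):
        a=i/n; R=R0@Rot.from_rotvec(a*rv).as_matrix(); p=f0+a*(np.array(foot1)-f0)-L*R[:,2]
        print(np.round(R0.T@(p-p0)/1000,4),np.round(a*rv,3),"tcp",np.round(p))
E
python3 - <<'E'
from tgt import *
for xh in([1,0,0],[.7,.7,0]): way(H-70*d,frame(d,xh),n=4)
E
```

```text
time: 4.22
tool_pos: [452.1, -211.7, 472.8]
tcp_rot: [3.14, -0.388, -0.192]
contact_force: [0.8, -0.8, -1.2]
grip_width: 21.7
t 4.22 foot [ 577.1 -236.6  160.8] -> [464.8 208.  224. ] angle 45.06838724871285 q [-0.6378  0.1555  1.6141  0.1903  1.0261  1.0551]
[-0.0221 -0.1604 -0.028 ] [-0.167 -0.058 -0.086] tcp [452. -48. 490.]
[-0.0497 -0.3203 -0.0457] [-0.334 -0.117 -0.172] tcp [451. 115. 496.]
[-0.0832 -0.4775 -0.0537] [-0.501 -0.175 -0.259] tcp [448. 276. 490.]
[-0.1228 -0.63   -0.053 ] [-0.667 -0.233 -0.345] tcp [441. 432. 474.]
t 4.22 foot [ 577.1 -236.6  160.8] -> [464.8 208.  224. ] angle 68.1263392955415 q [-0.6378  0.1555  1.6141  0.1903  1.0261  1.0551]
[-0.0084 -0.1565 -0.0276] [-0.146 -0.11  -0.234] tcp [464. -55. 495.]
[-0.0309 -0.3169 -0.0446] [-0.292 -0.22  -0.469] tcp [468. 108. 502.]
[-0.069  -0.4764 -0.0523] [-0.438 -0.33  -0.703] tcp [461. 272. 494.]
[-0.1228 -0.63   -0.053 ] [-0.584 -0.44  -0.938] tcp [441. 432. 474.]
```

```bash
python3 -m pendant '[[[0,-0.015,-0.008],[-0.015,-0.011,-0.023],0.01],[[0,-0.045,-0.015],[-0.045,-0.033,-0.07],0.01],[[-0.002,-0.08,-0.02],[-0.075,-0.055,-0.12],0.01],[[-0.005,-0.12,-0.025],[-0.11,-0.083,-0.175],0.01],[[-0.008,-0.156,-0.028],[-0.146,-0.11,-0.234],0.01],[[-0.012,-0.19,-0.032],[-0.175,-0.132,-0.28],0.01],[[-0.016,-0.22,-0.036],[-0.204,-0.154,-0.328],0.01],[[-0.02,-0.255,-0.039],[-0.233,-0.176,-0.375],0.01],[[-0.026,-0.287,-0.042],[-0.263,-0.198,-0.42],0.01],[[-0.031,-0.317,-0.045],[-0.292,-0.22,-0.469],0.01]]'
python3 - <<'E'
from tgt import *
way(H-70*d,frame(d,[.7,.7,0]),n=5)
E
```

```text
time: 5.05
tool_pos: [468.4, 110.1, 499.0]
tcp_rot: [2.744, -0.068, 0.234]
contact_force: [0.3, -0.1, -1.8]
grip_width: 21.3
t 5.05 foot [519.4 -11.9 189.1] -> [464.8 208.  224. ] angle 33.790115438659015 q [ 0.1838  0.1944  1.4967 -0.4017  1.3773  1.5976]
[ 0.0137 -0.0596 -0.0231] [-0.059 -0.043 -0.093] tcp [467. 175. 498.]
[ 0.0254 -0.1202 -0.0444] [-0.118 -0.087 -0.185] tcp [464. 241. 495.]
[ 0.0349 -0.1816 -0.064 ] [-0.177 -0.13  -0.278] tcp [458. 305. 490.]
[ 0.0421 -0.2435 -0.0819] [-0.236 -0.173 -0.37 ] tcp [451. 369. 483.]
[ 0.0469 -0.3054 -0.0981] [-0.295 -0.216 -0.463] tcp [441. 432. 474.]
```

```bash
python3 -m pendant '[[[0.007,-0.03,-0.012],[-0.03,-0.022,-0.047],0.01],[[0.014,-0.06,-0.023],[-0.059,-0.043,-0.093],0.01],[[0.02,-0.09,-0.034],[-0.089,-0.065,-0.139],0.01],[[0.025,-0.12,-0.044],[-0.118,-0.087,-0.185],0.01],[[0.03,-0.151,-0.054],[-0.148,-0.108,-0.23],0.01],[[0.035,-0.182,-0.064],[-0.177,-0.13,-0.278],0.01],[[0.039,-0.213,-0.073],[-0.207,-0.151,-0.324],0.01],[[0.042,-0.244,-0.082],[-0.236,-0.173,-0.37],0.01],[[0.045,-0.285,-0.092],[-0.275,-0.202,-0.432],0.01],[[0.047,-0.305,-0.098],[-0.295,-0.216,-0.463],0.01]]'
python3 - <<'E'
from tgt import *
delta(H-(70+337)*d,frame(d,[.7,.7,0])); print(get_obs()["joint_positions"])
E
```

```text
time: 5.88
tool_pos: [441.7, 433.7, 472.8]
tcp_rot: [2.484, 0.356, 0.528]
contact_force: [-1.0, -0.6, -2.4]
grip_width: 21.6
t 5.88 pos [441.7 433.7 472.8] f [-1.  -0.6 -2.4] w 21.6
shift m [-0.0015  0.0016 -0.0003] turn [0.0016 0.0007 0.0046]
[ 0.772   0.6312  0.9615 -0.6115  1.9811  1.5672]
```

```bash
python3 -m pendant '[[[-0.001,0.001,0.01],[0,0,0],0.01],[[-0.001,0.001,0.02],[0,0,0],0.01],[[-0.001,0.001,0.03],[0,0,0],0.01],[[-0.001,0.001,0.04],[0,0,0],0.01],[[-0.001,0.001,0.045],[0,0,0],0.01],[[-0.001,0.001,0.045],[0,0,0],0.01]]'
python3 - <<'E'
from tgt import *
delta(H-(25+337)*d,frame(d,[.7,.7,0]))
S,T=grab("scene",6),grab("top",6); pickle.dump((S,T),open("st2.pkl","wb"))
a=crop(S,300,170,50,54,8);b=crop(T,160,205,62,54,8)
g=get_obs();R0=Rot.from_euler('xyz',g["tcp_rot"]).as_matrix()
for c,im,x0,y0 in((S,a,300,170),(T,b,160,205)):
  P=[g["tool_pos"]+q*R0[:,2] for q in(290,337)]+[H+q*d for q in(0,115)]
  for i,p in enumerate(proj(c,P)):
    print(p); p=(p-[x0,y0]+.5)*8; cv2.circle(im,tuple(int(v) for v in p),2,[(0,0,255),(255,0,0)][i//2],-1)
cv2.imwrite("pics/i1.png",np.hstack([a[:,:396],b[:,:404]]))
E
```

```text
time: 6.38
tool_pos: [445.9, 398.6, 441.8]
tcp_rot: [2.484, 0.352, 0.523]
contact_force: [-1.0, 0.4, -1.7]
grip_width: 21.5
t 6.38 pos [445.9 398.6 441.8] f [-1.   0.4 -1.7] w 21.5
shift m [ 0.0009 -0.0034 -0.002 ] turn [-0.0005  0.0009 -0.0018]
[349.1179 201.2543]
[338.6118 201.0309]
[334.2987 202.0011]
[312.112  201.3502]
[178.67   233.9129]
[192.5649 233.4247]
[198.7367 233.7993]
[228.1199 232.779 ]
```

View pics/i1.png

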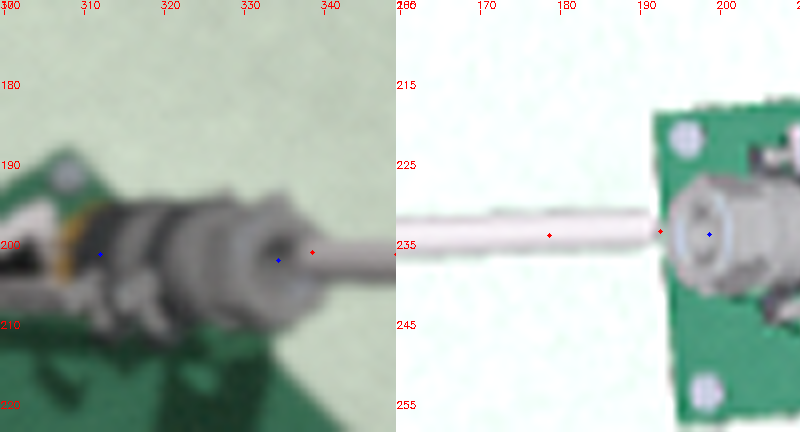

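Measured in the view: in T the rod axis runs about 8 crop pixels above the hole centre (703,235), and in S it is about level with the hole (280,257). I'll refine the edges numerically.

Run:
```python
from h import *
S0,T0=pickle.load(open("st.pkl","rb")); S,T=pickle.load(open("st2.pkl","rb"))
def edges(c,u,v0,v1,bg):
    # distance from background colour along column; half-height crossings (outermost)
    p=c["color"][v0:v1,u]; p=p/p.sum(1,keepdims=True)*p.sum(1).mean() if bg=="n" else p
    e=np.linalg.norm(p-(p[:2].mean(0)+p[-2:].mean(0))/2,axis=1); h=np.percentile(e,85)/2; i=np.where(e>h)[0]
    a,b=i[0],i[-1]
    lo=a-1+(h-e[a-1])/(e[a]-e[a-1]) ; hi=b+(e[b]-h)/(e[b]-e[b+1]); return v0+lo,v0+hi
print("T rod");[print(u,np.round([*edges(T,u,224,242,0),np.mean(edges(T,u,224,242,0))],2)) for u in range(166,190,4)]
print("S rod");[print(u,np.round([*edges(S,u,192,212,0),np.mean(edges(S,u,192,212,0))],2)) for u in range(345,370,4)]
print("T barrel");[print(u,np.round([*edges(T0,u,219,248,0),np.mean(edges(T0,u,219,248,0))],2)) for u in (196,198,200,202,211,212,222,223,224)]
g=lambda c,a:np.round(c["color"][a].mean(-1)).astype(int)
print("S hole");print(g(S0,np.s_[192:214,324:344]))
print("T hole");print(g(T0,np.s_[224:244,192:206]))
```

```text
T rod
166 [231.18 237.56 234.37]
170 [231.   237.43 234.21]
174 [230.27 236.63 233.45]
178 [230.29 236.64 233.47]
182 [230.05 236.68 233.37]
186 [230.08 236.63 233.35]
S rod
345 [200.   205.71 202.85]
349 [200.13 205.69 202.91]
353 [199.88 205.88 202.88]
357 [199.97 205.87 202.92]
361 [199.87 206.13 203.  ]Traceback (most recent call last):
  File "<stdin>", line 10, in <module>
  File "<stdin>", line 8, in edges
IndexError: index 20 is out of bounds for axis 0 with size 20
```

Run:
```python
from h import *
S0,T0=pickle.load(open("st.pkl","rb"))
def edges(c,u,v0,v1):
    p=c["color"][v0:v1,u]
    G=p[:,1]-(p[:,0]+p[:,2])/2; h=(np.percentile(G,90)+np.percentile(G,20))/2; i=np.where(G<h)[0]; a,b=i[0],i[-1]
    return v0+a-1+(h-G[a-1])/(G[a]-G[a-1]), v0+b+(G[b]-h)/(G[b]-G[b+1])
for u in (196,198,200,202,211,212,222,223,224):
    try: e=edges(T0,u,219,248); print(u,np.round([*e,np.mean(e)],2))
    except Exception as x: print(u,x)
g=lambda c,a:np.round(c["color"][a].mean(-1)).astype(int)
print("S hole");print(g(S0,np.s_[192:214,324:344]))
print("T hole");print(g(T0,np.s_[224:244,192:206]))
```

```text
196 [219.54 240.51 230.03]
198 [220.69 241.57 231.13]
200 [226.21 241.48 233.84]
202 [226.45 241.61 234.03]
211 [225.4  246.55 235.98]
212 [226.31 246.42 236.37]
222 [225.82 240.2  233.01]
223 [225.75 240.14 232.95]
224 [225.77 240.26 233.01]
S hole
[[134 134 133 131 131 133 134 135 134 134 132 131 132 133 132 133 133 132
  132 131]
 [130 124 124 119 116 125 132 133 131 127 124 124 130 134 134 133 131 131
  132 131]
 [111 105 100  95  94 110 123 125 117 107 104 108 122 133 135 133 132 132
  132 131]
 [ 72  71  73  72  74  87  99 101  95  89  89  95 110 127 131 132 131 132
  132 131]
 [ 63  71  75  79  79  80  81  82  85  87  87  91 101 114 124 129 132 132
  131 130]
 [ 76  79  78  79  78  78  79  84  87  89  88  87  91  97 108 121 130 132
  131 129]
 [ 78  78  75  74  76  82  87  89  89  87  83  82  83  87  93 104 119 129
  132 132]
 [ 79  76  70  70  77  86  89  89  85  77  69  67  71  79  86  92 105 120
  131 133]
 [ 78  75  71  69  77  87  90  87  78  62  53  53  61  74  83  89  97 116
  130 135]
 [ 80  74  69  71  77  86  89  82  69  56  52  53  59  73  83  89  99 116
  130 134]

[... 1508 characters left out ...]
4 117 131 121 104 104 111 115 133 124 124 123 127]
 [175 117 120 136 121 120 121 118 116 136 124 124 123 127]
 [175 117 120 136 126 128 125 121 114 133 123 125 123 125]
 [174 125 119 137 124 124 122 116 114 134 120 125 123 126]
 [171 138 115 133 126 113 109  99 117 129 118 125 122 119]
 [171 114 113 122 130 107  92 100 123 123 111 114 108  94]
 [171 103  94 116 122 112 108 118 126 111  93  86  89  90]
 [174 111  82 110 119 117 116 112 104  94  87  89  89  96]
 [176 135  72  82 105 108 114 102  83  88  90  89  93 102]
 [176 152  69  74  77  88 111 106  88  86  82  78  93  92]
 [175 178  65  75  76  77  85  79  81  75  55  63  70  60]
 [172 177  69  76  78  78  77  77  79  80  80  79  79  56]]
```

Run:
```python
from tgt import *
S,T=pickle.load(open("st2.pkl","rb"))
ye=np.array([-np.sin(yaw),np.cos(yaw),0]); ze=np.cross(d,ye)
# perpendicular motion in image needs distance from the axis line; slopes small so use v at fixed u
def vline(c,off,u0):
    a,b=proj(c,[H+off-30*d,H+off]); return a[1]+(b[1]-a[1])*(u0-a[0])/(b[0]-a[0])
J=np.array([[vline(T,10*e,198)-vline(T,0*e,198),vline(S,10*e,334.5)-vline(S,0*e,334.5)] for e in(ye,ze)]).T/10
m=np.linalg.solve(J,[1.05,-.45]); print(J,m)
g=get_obs();R0=Rot.from_euler('xyz',g["tcp_rot"]).as_matrix()
print("tool shift",R0.T@(m[0]*ye+m[1]*ze), "ye,ze in tool",R0.T@ye,R0.T@ze, "axis misalign", R0.T@d)
```

```text
[[-0.3493 -0.0342]
 [ 0.1924 -0.3338]] [-2.9702 -0.3639]
tool shift [-2.3632 -1.8357 -0.0043] ye,ze in tool [0.8585 0.5129 0.0017] [-0.5129  0.8585 -0.0018] axis misalign [-0.0024  0.0007  1.    ]
```

```bash
python3 -m pendant '[[[-0.0024,-0.0018,0],[0,0,0],0.01],[[-0.0024,-0.0018,0.005],[0,0,0],0.01],[[-0.0024,-0.0018,0.01],[0,0,0],0.01],[[-0.0024,-0.0018,0.015],[0,0,0],0.01],[[-0.0024,-0.0018,0.02],[0,0,0],0.01],[[-0.0024,-0.0018,0.02],[0,0,0],0.01]]'; python3 -m pendant '[[[0,0,0.002],[0,0,0],0.01],[[0,0,0.004],[0,0,0],0.01],[[0,0,0.006],[0,0,0],0.01],[[0,0,0.008],[0,0,0],0.01]]'; python3 -m pendant '[[[0,0,0.002],[0,0,0],0.01],[[0,0,0.004],[0,0,0],0.01],[[0,0,0.006],[0,0,0],0.01],[[0,0,0.008],[0,0,0],0.01],[[0,0,0.008],[0,0,0],0.01]]'; python3 -c "
from plant import *; print(get_obs()['moment'])"
```

```text
time: 7.48
tool_pos: [444.2, 384.8, 427.8]
tcp_rot: [2.484, 0.35, 0.522]
contact_force: [0.2, 0.2, -0.9]
grip_width: 21.6
time: 7.82
tool_pos: [444.6, 380.6, 423.0]
tcp_rot: [2.486, 0.347, 0.524]
contact_force: [-0.6, 5.9, -0.1]
grip_width: 21.4
time: 8.23
tool_pos: [445.2, 374.9, 416.4]
tcp_rot: [2.486, 0.349, 0.524]
contact_force: [-1.1, 2.4, -3.8]
grip_width: 21.6
[ 2.02647548  0.3136721  -0.05361056]
```

```bash
python3 -m pendant '[[[0.0006,-0.0009,0.0],[0,0,0],0.01],[[0.0006,-0.0009,0.0],[0,0,0],0.01],[[0.0006,-0.0009,0.0],[0,0,0],0.01]]'; python3 -m pendant '[[[0,0,0.002],[0,0,0],0.01],[[0,0,0.004],[0,0,0],0.01],[[0,0,0.006],[0,0,0],0.01],[[0,0,0.008],[0,0,0],0.01],[[0,0,0.01],[0,0,0],0.01],[[0,0,0.01],[0,0,0],0.01]]'; python3 -c "
from tgt import *; print(get_obs()['moment']); delta(H-337*d,frame(d,[.7,.7,0]))"
```

```text
time: 8.48
tool_pos: [445.3, 375.6, 415.9]
tcp_rot: [2.484, 0.349, 0.523]
contact_force: [-0.8, 0.7, -4.4]
grip_width: 21.7
time: 8.98
tool_pos: [445.9, 368.8, 408.5]
tcp_rot: [2.485, 0.349, 0.523]
contact_force: [-1.1, 2.7, -4.7]
grip_width: 21.2
[ 1.7302  0.2782 -0.035 ]
t 8.98 pos [445.9 368.8 408.5] f [-1.1  2.7 -4.7] w 21.2
shift m [ 0.0034 -0.0015 -0.0216] turn [-0.0007 -0.0018 -0.0038]
```

```bash
python3 -m pendant '[[[0.0008,-0.0013,0.0],[0,0,0],0.01],[[0.0008,-0.0013,0.0],[0,0,0],0.01],[[0.0008,-0.0013,0.0],[0,0,0],0.01]]'; python3 -c "
from tgt import *; print(get_obs()['moment'])";  python3 -m pendant '[[[0,0,0.003],[0,0,0],0.01],[[0,0,0.006],[0,0,0],0.01],[[0,0,0.009],[0,0,0],0.01],[[0,0,0.012],[0,0,0],0.01],[[0,0,0.015],[0,0,0],0.01],[[0,0,0.015],[0,0,0],0.01]]'; python3 -c "
from tgt import *; print(get_obs()['moment']); delta(H-337*d,frame(d,[.7,.7,0]))"
```

```text
time: 9.23
tool_pos: [446.0, 370.0, 407.7]
tcp_rot: [2.483, 0.349, 0.522]
contact_force: [0.1, 0.1, -1.9]
grip_width: 21.6
[0.8117 0.0425 0.0096]
time: 9.73
tool_pos: [447.0, 359.8, 396.1]
tcp_rot: [2.484, 0.35, 0.523]
contact_force: [0.3, 0.2, -0.7]
grip_width: 21.6
[ 0.6483  0.0004 -0.0494]
t 9.73 pos [447.  359.8 396.1] f [ 0.3  0.2 -0.7] w 21.6
shift m [ 0.0026 -0.0003 -0.0369] turn [-0.0006 -0.0011 -0.0038]
```

```bash
python3 -m pendant '[[[0,0,0.002],[0,0,0],0.01],[[0,0,0.004],[0,0,0],0.01],[[0,0,0.006],[0,0,0],0.01],[[0,0,0.008],[0,0,0],0.01],[[0,0,0.01],[0,0,0],0.01],[[0,0,0.012],[0,0,0],0.01]]'; python3 -m pendant '[[[0,0,0.001],[0,0,0],0.01],[[0,0,0.002],[0,0,0],0.01],[[0,0,0.003],[0,0,0],0.01],[[0,0,0.004],[0,0,0],0.01],[[0,0,0.005],[0,0,0],0.01],[[0,0,0.006],[0,0,0],0.01],[[0,0,0.007],[0,0,0],0.01],[[0,0,0.008],[0,0,0],0.01],[[0,0,0.009],[0,0,0],0.01],[[0,0,0.01],[0,0,0],0.01]]'; python3 -c "
from tgt import *; print(get_obs()['moment']); delta(H-337*d,frame(d,[.7,.7,0]))"
```

```text
time: 10.23
tool_pos: [447.7, 352.1, 387.5]
tcp_rot: [2.485, 0.349, 0.523]
contact_force: [-0.0, -0.2, -1.0]
grip_width: 21.6
time: 11.07
tool_pos: [448.4, 346.1, 381.1]
tcp_rot: [2.485, 0.346, 0.524]
contact_force: [-2.5, 8.2, 7.6]
grip_width: 21.7
[ 0.4959  0.2689 -0.2097]
t 11.07 pos [448.4 346.1 381.1] f [-2.5  8.2  7.6] w 21.7
shift m [ 0.0029 -0.0005 -0.0572] turn [-0.001  -0.0043 -0.0048]
```

```bash
for i in 1 2; do :; done; python3 -m pendant '[[[0,0,0.001],[0,0,0],0.01],[[0,0,0.002],[0,0,0],0.01],[[0,0,0.003],[0,0,0],0.01],[[0,0,0.004],[0,0,0],0.01],[[0,0,0.005],[0,0,0],0.01],[[0,0,0.006],[0,0,0],0.01],[[0,0,0.007],[0,0,0],0.01],[[0,0,0.008],[0,0,0],0.01],[[0,0,0.009],[0,0,0],0.01],[[0,0,0.01],[0,0,0],0.01]]'; python3 -m pendant '[[[0,0,0.001],[0,0,0],0.01],[[0,0,0.002],[0,0,0],0.01],[[0,0,0.003],[0,0,0],0.01],[[0,0,0.004],[0,0,0],0.01],[[0,0,0.005],[0,0,0],0.01],[[0,0,0.006],[0,0,0],0.01],[[0,0,0.007],[0,0,0],0.01],[[0,0,0.008],[0,0,0],0.01],[[0,0,0.009],[0,0,0],0.01],[[0,0,0.01],[0,0,0],0.01]]'; python3 -c "
from tgt import *; print(get_obs()['moment']); delta(H-337*d,frame(d,[.7,.7,0]))"
```

```text
time: 11.9
tool_pos: [448.9, 339.9, 374.6]
tcp_rot: [2.485, 0.345, 0.524]
contact_force: [-1.9, 7.7, 8.7]
grip_width: 21.6
time: 12.73
tool_pos: [449.6, 333.3, 367.0]
tcp_rot: [2.486, 0.345, 0.524]
contact_force: [-2.7, 8.4, 8.0]
grip_width: 21.7
[ 0.5154  0.342  -0.2971]
t 12.73 pos [449.6 333.3 367. ] f [-2.7  8.4  8. ] w 21.7
shift m [ 0.0033 -0.0006 -0.0763] turn [-0.001  -0.0058 -0.0052]
```

```bash
python3 -m pendant '[[[0,0,0.001],[0,0,0],0.01],[[0,0,0.002],[0,0,0],0.01],[[0,0,0.003],[0,0,0],0.01],[[0,0,0.004],[0,0,0],0.01],[[0,0,0.005],[0,0,0],0.01],[[0,0,0.006],[0,0,0],0.01],[[0,0,0.007],[0,0,0],0.01],[[0,0,0.008],[0,0,0],0.01],[[0,0,0.009],[0,0,0],0.01],[[0,0,0.01],[0,0,0],0.01]]'; python3 -m pendant '[[[0,0,0.001],[0,0,0],0.01],[[0,0,0.002],[0,0,0],0.01],[[0,0,0.003],[0,0,0],0.01],[[0,0,0.004],[0,0,0],0.01],[[0,0,0.005],[0,0,0],0.01],[[0,0,0.006],[0,0,0],0.01],[[0,0,0.007],[0,0,0],0.01],[[0,0,0.008],[0,0,0],0.01],[[0,0,0.009],[0,0,0],0.01],[[0,0,0.01],[0,0,0],0.01]]';  python3 -m pendant '[[[0,0,0.001],[0,0,0],0.01],[[0,0,0.002],[0,0,0],0.01],[[0,0,0.003],[0,0,0],0.01],[[0,0,0.004],[0,0,0],0.01],[[0,0,0.005],[0,0,0],0.01],[[0,0,0.006],[0,0,0],0.01],[[0,0,0.007],[0,0,0],0.01],[[0,0,0.008],[0,0,0],0.01],[[0,0,0.009],[0,0,0],0.01],[[0,0,0.01],[0,0,0],0.01]]'; python3 -c "
from tgt import *; print(get_obs()['moment']); delta(H-337*d,frame(d,[.7,.7,0]))"
```

```text
time: 13.57
tool_pos: [450.3, 326.6, 359.6]
tcp_rot: [2.485, 0.345, 0.524]
contact_force: [-1.4, 7.7, 7.7]
grip_width: 21.7
time: 14.4
tool_pos: [451.1, 319.9, 352.0]
tcp_rot: [2.485, 0.345, 0.524]
contact_force: [-2.1, 6.6, 8.3]
grip_width: 21.6
time: 15.23
tool_pos: [452.0, 312.4, 342.9]
tcp_rot: [2.485, 0.349, 0.523]
contact_force: [-0.1, -0.0, -1.8]
grip_width: 21.7
[ 0.6676  0.003  -0.0229]
t 15.23 pos [452.  312.4 342.9] f [-0.1 -0.  -1.8] w 21.7
shift m [ 0.0026 -0.0003 -0.1083] turn [-0.0007 -0.0022 -0.004 ]
```

```bash
python3 -m pendant '[[[0,0,0.001],[0,0,0],0.01],[[0,0,0.002],[0,0,0],0.01],[[0,0,0.003],[0,0,0],0.01],[[0,0,0.004],[0,0,0],0.01],[[0,0,0.005],[0,0,0],0.01],[[0,0,0.006],[0,0,0],0.01],[[0,0,0.0075],[0,0,0],0.01],[[0,0,0.009],[0,0,0],0.01],[[0,0,0.0105],[0,0,0],0.01],[[0,0,0.012],[0,0,0],0.01]]'
python3 - <<'E'
from tgt import *
delta(H-337*d,frame(d,[.7,.7,0]))
S,T=grab("scene",4),grab("top",4)
a=crop(S,285,175,60,45,7);b=crop(T,188,208,72,54,7)[:,:]
for c,im,x0,y0 in((S,a,285,175),(T,b,188,208)):
  for p in proj(c,[H+q*d for q in(115,187)]):
    p=(p-[x0,y0]+.5)*7; cv2.circle(im,tuple(int(v) for v in p),2,(0,0,255),-1)
h=378; cv2.imwrite("pics/p1.png",np.hstack([cv2.copyMakeBorder(a,0,h-len(a),0,0,0)[:,:330],b[:,:470]]))
E
```

```text
time: 16.07
tool_pos: [452.8, 304.4, 334.0]
tcp_rot: [2.485, 0.349, 0.523]
contact_force: [0.4, 1.2, -1.1]
grip_width: 21.5
t 16.07 pos [452.8 304.4 334. ] f [ 0.4  1.2 -1.1] w 21.5
shift m [ 0.0027 -0.0003 -0.1203] turn [-0.0007 -0.0022 -0.004 ]
```

View pics/p1.png

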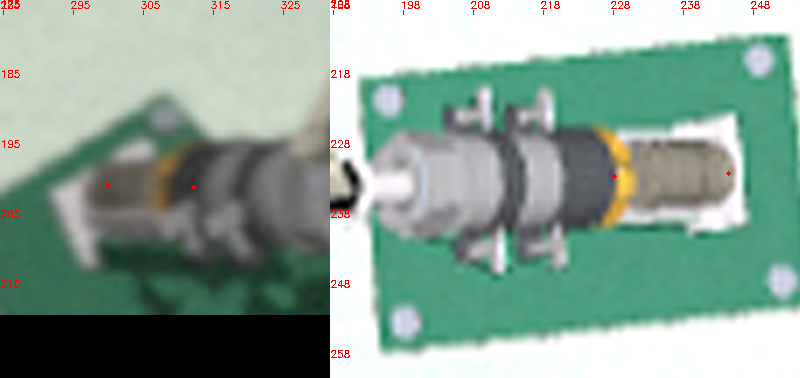

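The plug shows in the trough (T from x≈632 to 735), with its front about 10 mm short of the end plate. I'll push gently a bit further for margin.

```bash
python3 -m pendant '[[[0,0,0.001],[0,0,0],0.01],[[0,0,0.002],[0,0,0],0.01],[[0,0,0.003],[0,0,0],0.01],[[0,0,0.004],[0,0,0],0.01],[[0,0,0.005],[0,0,0],0.01],[[0,0,0.006],[0,0,0],0.01]]'; python3 -m pendant '[[[0,0,0.001],[0,0,0],0.01],[[0,0,0.002],[0,0,0],0.01],[[0,0,0.003],[0,0,0],0.01],[[0,0,0.004],[0,0,0],0.01],[[0,0,0.005],[0,0,0],0.01],[[0,0,0.005],[0,0,0],0.01]]'
python3 - <<'E'
from tgt import *
delta(H-337*d,frame(d,[.7,.7,0]))
T=grab("top",6); pickle.dump(T,open("t3.pkl","wb"))
for v in(231,233,235): print(v,np.round(T["color"][v,222:252].mean(-1)).astype(int))
E
```

```text
time: 16.97
tool_pos: [453.3, 300.5, 329.5]
tcp_rot: [2.485, 0.348, 0.523]
contact_force: [0.5, 1.3, -0.4]
grip_width: 21.6
time: 17.47
tool_pos: [453.6, 297.0, 325.7]
tcp_rot: [2.485, 0.349, 0.523]
contact_force: [0.9, 0.5, -2.4]
grip_width: 21.4
t 17.47 pos [453.6 297.  325.7] f [ 0.9  0.5 -2.4] w 21.4
shift m [ 0.0026 -0.0003 -0.1314] turn [-0.0007 -0.0021 -0.0039]
231 [ 66  68  65  67  68  62  69 109 101 134  95  93 100  98  96 100  96  99
  96  91  97  94 108 119 174  75  80  81  82  81]
233 [ 64  66  67  64  66  66  64 119 114 146 122  90  93  97  95  99  97  97
  96  84  97  95 105 113 186  74  79  79  82  81]
235 [ 62  65  63  64  62  61  78 115 112 105  90  93  94  83  85  88  84  85
  83  77  82  88  91 137 183  70  80  80  80  82]
```

```bash
python3 -m pendant '[[[0,0,-0.004],[0,0,0],0.01],[[0,0,-0.012],[0,0,0],0.01],[[0,0,-0.024],[0,0,0],0.01],[[0,0,-0.036],[0,0,0],0.01],[[0,0,-0.048],[0,0,0],0.01],[[0,0,-0.06],[0,0,0],0.01],[[0,0,-0.072],[0,0,0],0.01],[[0,0,-0.084],[0,0,0],0.01],[[0,0,-0.096],[0,0,0],0.01],[[0,0,-0.1],[0,0,0],0.01]]'; python3 -m pendant '[[[0,0,-0.004],[0,0,0],0.01],[[0,0,-0.012],[0,0,0],0.01],[[0,0,-0.024],[0,0,0],0.01],[[0,0,-0.036],[0,0,0],0.01],[[0,0,-0.048],[0,0,0],0.01],[[0,0,-0.06],[0,0,0],0.01],[[0,0,-0.072],[0,0,0],0.01],[[0,0,-0.084],[0,0,0],0.01],[[0,0,-0.096],[0,0,0],0.01],[[0,0,-0.1],[0,0,0],0.01]]'
python3 - <<'E'
from tgt import *
print(get_obs()["contact_force"])
Rg=Rot.from_euler('xyz',[-3.141,-.384,-.193]).as_matrix(); pg=np.array([509.7,-222.9,326.4])
way(pg-155*Rg[:,2]+337*Rg[:,2],Rg,n=10)
S,T=grab("scene",4),grab("top",4)
a=crop(S,285,155,100,62,7);b=crop(T,150,205,100,54,7)
cv2.imwrite("pics/w1.png",np.vstack([a[:300],b[:300]])[:, :800])
E
```

```text
time: 18.6
tool_pos: [446.2, 364.7, 402.4]
tcp_rot: [2.485, 0.346, 0.524]
contact_force: [-0.3, 0.7, -0.8]
grip_width: 21.7
time: 19.43
tool_pos: [439.2, 430.7, 475.9]
tcp_rot: [2.485, 0.347, 0.523]
contact_force: [0.0, -0.4, -1.3]
grip_width: 21.8
[ 0.0131 -0.3589 -1.342 ]
t 19.43 foot [463.3 207.1 224.9] -> [ 576.6 -235.9  157.7] angle 67.82365402286642 q [ 0.7711  0.6202  0.9719 -0.6092  1.977   1.5762]
[-0.0248  0.0475  0.0361] [0.059 0.043 0.093] tcp [449. 367. 485.]
[-0.0512  0.0933  0.074 ] [0.117 0.087 0.187] tcp [457. 303. 492.]
[-0.079   0.1373  0.1136] [0.176 0.13  0.28 ] tcp [462. 238. 497.]
[-0.1079  0.1792  0.1549] [0.234 0.173 0.373] tcp [466. 173. 500.]
[-0.1376  0.2188  0.1978] [0.293 0.217 0.466] tcp [467. 107. 501.]
[-0.168   0.256   0.2421] [0.352 0.26  0.56 ] tcp [467.  42. 500.]
[-0.1986  0.2906  0.2879] [0.41  0.303 0.653] tcp [465. -23. 496.]
[-0.2291  0.3226  0.3348] [0.469 0.346 0.746] tcp [462. -87. 490.]
[-0.2594  0.3519  0.3827] [0.527 0.39  0.84 ] tcp [ 458. -150.  481.]
[-0.289   0.3785  0.4316] [0.586 0.433 0.933] tcp [ 453. -212.  470.]
```

View pics/w1.png

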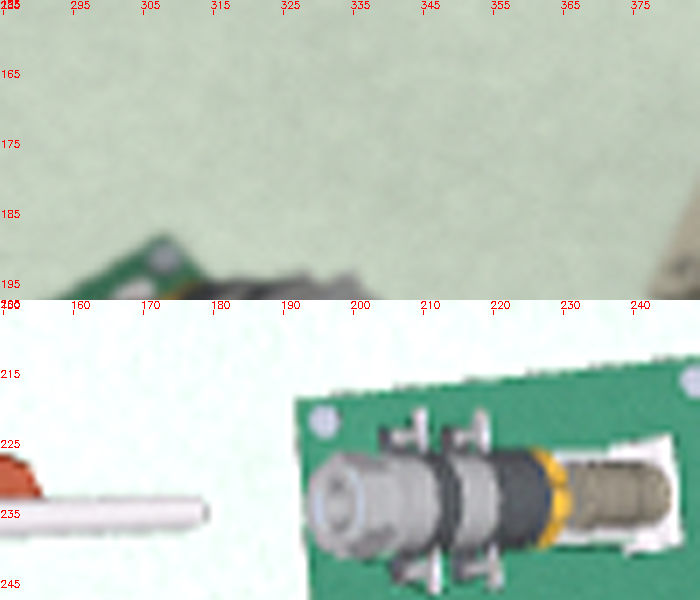

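The rod is out (tip at T crop (207,512)). The plug lies in the trough with a pale gap behind the brass crown. Now I'll carry the rod back.

```bash
python3 -m pendant '[[[-0.012,0.024,0.018],[0.03,0.022,0.047],0.01],[[-0.025,0.0475,0.036],[0.059,0.043,0.093],0.01],[[-0.038,0.07,0.055],[0.088,0.065,0.14],0.01],[[-0.051,0.093,0.074],[0.117,0.087,0.187],0.01],[[-0.065,0.115,0.094],[0.147,0.108,0.233],0.01],[[-0.079,0.137,0.114],[0.176,0.13,0.28],0.01],[[-0.093,0.158,0.134],[0.205,0.151,0.327],0.01],[[-0.108,0.179,0.155],[0.234,0.173,0.373],0.01],[[-0.123,0.199,0.176],[0.264,0.195,0.42],0.01],[[-0.138,0.219,0.198],[0.293,0.217,0.466],0.01]]'
python3 - <<'E'
from tgt import *
Rg=Rot.from_euler('xyz',[-3.141,-.384,-.193]).as_matrix(); pg=np.array([509.7,-222.9,326.4])
way(pg-155*Rg[:,2]+337*Rg[:,2],Rg,n=5)
T=capture=None
import plant; T=plant.capture("top"); print("predicted withdrawn tip px",proj(T,[[463.3,207.1,224.9]]))
E
```

```text
time: 20.67
tool_pos: [466.7, 104.6, 500.4]
tcp_rot: [2.744, -0.077, 0.228]
contact_force: [1.3, 1.2, -1.7]
grip_width: 21.4
t 20.67 foot [519.5 -17.  190.5] -> [ 576.6 -235.9  157.7] angle 33.80574261023597 q [ 0.1727  0.1856  1.5042 -0.401   1.3685  1.5959]
[-0.0147  0.0581  0.0245] [0.059 0.043 0.093] tcp [467.  40. 499.]
[-0.0311  0.1146  0.0508] [0.117 0.086 0.186] tcp [465. -24. 495.]
[-0.0488  0.1693  0.0788] [0.176 0.13  0.279] tcp [462. -88. 489.]
[-0.0676  0.2219  0.1085] [0.234 0.173 0.372] tcp [ 458. -151.  481.]
[-0.0873  0.2722  0.1398] [0.293 0.216 0.465] tcp [ 453. -212.  470.]
predicted withdrawn tip px [[178.642 235.057]]
```

```bash
python3 -m pendant '[[[-0.007,0.029,0.012],[0.03,0.022,0.047],0.01],[[-0.015,0.058,0.0245],[0.059,0.043,0.093],0.01],[[-0.023,0.086,0.0375],[0.088,0.065,0.14],0.01],[[-0.031,0.1146,0.051],[0.117,0.086,0.186],0.01],[[-0.04,0.142,0.065],[0.147,0.108,0.233],0.01],[[-0.049,0.169,0.079],[0.176,0.13,0.279],0.01],[[-0.058,0.196,0.0935],[0.205,0.151,0.326],0.01],[[-0.0676,0.222,0.1085],[0.234,0.173,0.372],0.01],[[-0.077,0.247,0.124],[0.264,0.195,0.418],0.01],[[-0.087,0.272,0.14],[0.293,0.216,0.465],0.01]]'; python3 -m pendant '[[[0,0,0],[0,0,0],0.01],[[0,0,0],[0,0,0],0.01]]'
python3 - <<'E'
from tgt import *
Rg=Rot.from_euler('xyz',[-3.141,-.384,-.193]).as_matrix(); pg=np.array([509.7,-222.9,326.4])
delta(pg-155*Rg[:,2],Rg); delta(pg,Rg)
E
```

```text
time: 21.55
tool_pos: [453.4, -211.5, 470.1]
tcp_rot: [-3.141, -0.383, -0.193]
contact_force: [0.9, 0.0, -2.1]
grip_width: 21.4
time: 21.72
tool_pos: [453.5, -211.5, 469.4]
tcp_rot: [3.141, -0.38, -0.194]
contact_force: [0.7, 0.9, -0.7]
grip_width: 21.9
t 21.72 pos [ 453.5 -211.5  469.4] f [ 0.7  0.9 -0.7] w 21.9
shift m [-0.0004  0.0004 -0.001 ] turn [ 0.0013  0.0042 -0.0011]
t 21.72 pos [ 453.5 -211.5  469.4] f [ 0.7  0.9 -0.7] w 21.9
shift m [0.0003 0.0002 0.154 ] turn [ 0.0013  0.0042 -0.0011]
```

```bash
python3 -m pendant '[[[0.001,0,0.01],[0,0.004,0],0.01],[[0.002,0,0.03],[0,0.004,0],0.01],[[0.002,0,0.05],[0,0.004,0],0.01],[[0.002,0,0.07],[0,0.004,0],0.01],[[0.002,0,0.09],[0,0.004,0],0.01],[[0.002,0,0.105],[0,0.004,0],0.01],[[0.002,0,0.115],[0,0.004,0],0.01],[[0.001,0,0.122],[0,0.004,0],0.01],[[0,0,0.125],[0,0.004,0],0.01],[[0,0,0.125],[0,0.004,0],0.01]]'
python3 - <<'E'
from tgt import *
Rg=Rot.from_euler('xyz',[-3.141,-.384,-.193]).as_matrix(); pg=np.array([509.7,-222.9,326.4])
delta(pg,Rg); print(get_obs()["moment"])
S,T=grab("scene",4),grab("top",4)
a=crop(S,190,100,60,80,7);b=crop(T,312,172,42,40,9)
cv2.imwrite("pics/r1.png",np.hstack([a,cv2.copyMakeBorder(b,0,len(a)-len(b),0,0,0)]))
E
```

```text
time: 22.55
tool_pos: [500.0, -218.5, 354.1]
tcp_rot: [3.141, -0.386, -0.19]
contact_force: [-1.1, 0.4, -1.4]
grip_width: 21.5
t 22.55 pos [ 500.  -218.5  354.1] f [-1.1  0.4 -1.4] w 21.5
shift m [-0.0008  0.0025  0.0295] turn [ 0.0001 -0.0018  0.003 ]
[0.0906 0.3122 0.084 ]
```

View pics/r1.png

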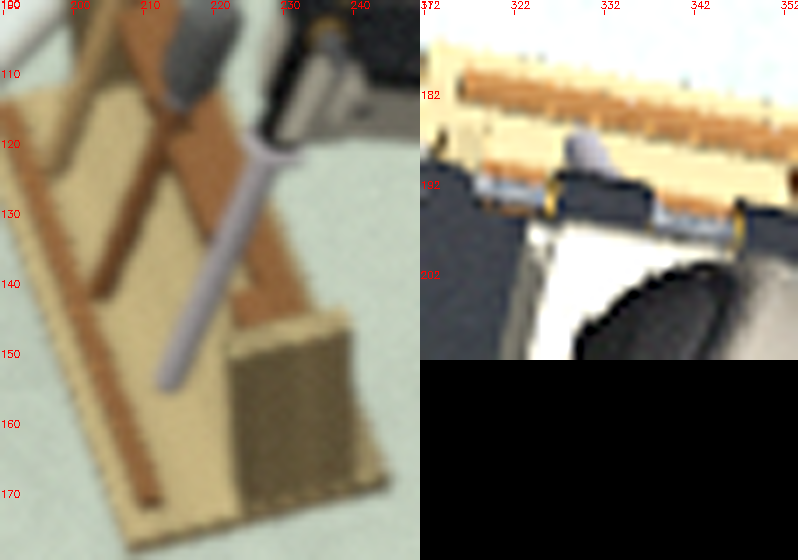

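The rod is in its slot, foot at S crop (170,388), about 29 mm short of the seat. I'll lower it slowly now.

```bash
python3 -m pendant '[[[-0.0005,0.001,0.004],[0,0,0],0.01],[[-0.0005,0.002,0.008],[0,0,0],0.01],[[-0.0005,0.002,0.012],[0,0,0],0.01],[[-0.0005,0.002,0.016],[0,0,0],0.01],[[-0.0005,0.002,0.019],[0,0,0],0.01],[[-0.0005,0.002,0.022],[0,0,0],0.01],[[-0.0005,0.002,0.024],[0,0,0],0.01],[[-0.0005,0.002,0.025],[0,0,0],0.01],[[-0.0005,0.002,0.026],[0,0,0],0.01],[[-0.0005,0.002,0.026],[0,0,0],0.01]]'
python3 - <<'E'
from tgt import *
Rg=Rot.from_euler('xyz',[-3.141,-.384,-.193]).as_matrix(); pg=np.array([509.7,-222.9,326.4])
delta(pg,Rg); print(get_obs()["moment"])
E
```

```text
time: 23.78
tool_pos: [508.8, -222.8, 329.9]
tcp_rot: [3.141, -0.386, -0.191]
contact_force: [-0.1, -0.5, -1.0]
grip_width: 21.6
t 23.78 pos [ 508.8 -222.8  329.9] f [-0.1 -0.5 -1. ] w 21.6
shift m [-0.0005 -0.      0.0036] turn [ 0.0005 -0.0024  0.0021]
[0.1074 0.3299 0.0425]
```

```bash
python3 -m pendant '[[[0,0,0.001],[0,0,0],0.01],[[0,0,0.002],[0,0,0],0.01],[[0,0,0.0025],[0,0,0],0.01],[[0,0,0.003],[0,0,0],0.01],[[0,0,0.003],[0,0,0],0.01]]'; python3 -m pendant '[[[0,0,0.0005],[0,0,0],0.01],[[0,0,0.001],[0,0,0],0.01],[[0,0,0.001],[0,0,0],0.01]]'
python3 - <<'E'
from tgt import *
Rg=Rot.from_euler('xyz',[-3.141,-.384,-.193]).as_matrix(); pg=np.array([509.7,-222.9,326.4])
delta(pg,Rg); print(get_obs()["moment"])
E
```

```text
time: 24.2
tool_pos: [509.7, -223.0, 327.1]
tcp_rot: [3.141, -0.386, -0.191]
contact_force: [-2.0, -0.0, -0.6]
grip_width: 21.5
time: 24.45
tool_pos: [510.1, -223.0, 326.3]
tcp_rot: [3.141, -0.386, -0.191]
contact_force: [-2.8, 1.1, 1.3]
grip_width: 21.6
t 24.45 pos [ 510.1 -223.   326.3] f [-2.8  1.1  1.3] w 21.6
shift m [-0.0004 -0.     -0.0002] turn [ 0.0005 -0.0023  0.0021]
[0.2108 0.8782 0.008 ]
```

```bash
python3 -m pendant '[[[0,0,0],[0,0,0],0.022],[[0,0,0],[0,0,0],0.023],[[0,0,0],[0,0,0],0.025],[[0,0,0],[0,0,0],0.03],[[0,0,0],[0,0,0],0.04],[[0,0,0],[0,0,0],0.05],[[0,0,0],[0,0,0],0.05],[[0,0,0],[0,0,0],0.05]]'; python3 -m pendant '[[[0,0,-0.01],[0,0,0],0.05],[[0,0,-0.03],[0,0,0],0.05],[[0,0,-0.05],[0,0,0],0.05],[[0,0,-0.08],[0,0,0],0.05],[[0,0,-0.11],[0,0,0],0.05],[[0,0,-0.14],[0,0,0],0.05],[[0,0,-0.17],[0,0,0],0.05],[[-0.03,0,-0.19],[0,0,0],0.05],[[-0.06,0,-0.2],[0,0,0],0.05],[[-0.1,0,-0.2],[0,0,0],0.05]]'; python3 -m pendant '[[[-0.02,0,0],[0,0,0],0.05],[[-0.04,0,0],[0,0,0],0.05],[[-0.04,0,0],[0,0,0],0.05]]'
python3 - <<'E'
from h import *
from plant import get_obs
print(get_obs()["contact_force"])
S,T=grab("scene",6),grab("top",6)
a=crop(S,182,84,66,94,6);b=crop(T,304,172,56,55,7);e=crop(T,188,208,56,42,7)
r=np.vstack([b,e[:279-1]]); h=max(len(a),len(r)); pad=lambda i:cv2.copyMakeBorder(i,0,h-len(i),0,0,0)
im=np.hstack([pad(a),pad(r)])[:600,:800]; cv2.imwrite("pics/f1.png",im)
E
```

```text
time: 25.12
tool_pos: [510.3, -223.1, 326.3]
tcp_rot: [3.141, -0.387, -0.191]
contact_force: [0.3, 0.5, 0.3]
grip_width: 48.9
time: 25.95
tool_pos: [344.5, -190.8, 476.9]
tcp_rot: [3.136, -0.393, -0.188]
contact_force: [0.0, -1.7, -0.4]
grip_width: 50.2
time: 26.2
tool_pos: [306.3, -182.6, 458.1]
tcp_rot: [3.141, -0.385, -0.192]
contact_force: [-0.0, 0.2, 0.3]
grip_width: 49.8
[-0.01593104  0.21586128  0.33980322]
```

View pics/f1.png

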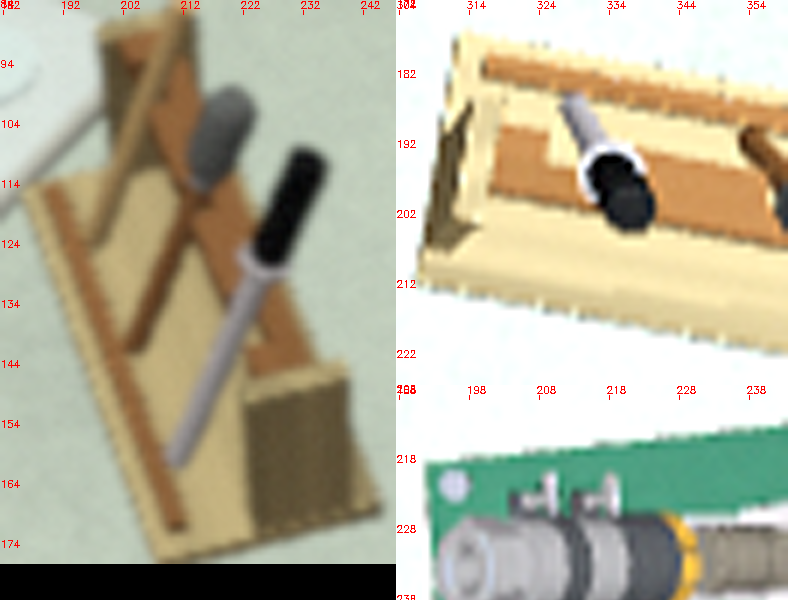

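The rod is back as it started: foot at S crop (177,462), top at (308,152), same pixels as the first picture. I'll run a quick difference check on the bystanders, then hand in.

Run:
```python
from h import *
from plant import close_job
S0,T0=pickle.load(open("st.pkl","rb")); S,T=grab("scene",6),grab("top",6)
for n,a,b in(("S",S0,S),("T",T0,T)):
    m=cv2.GaussianBlur(np.abs(a["color"]-b["color"]).max(-1),(0,0),1)>22
    k,_,st,_=cv2.connectedComponentsWithStats(m.astype(np.uint8)); print(n,[list(s) for s in st[1:] if s[4]>4])
print(close_job())
```

```text
S [[np.int32(291), np.int32(0), np.int32(7), np.int32(8), np.int32(47)], [np.int32(312), np.int32(0), np.int32(10), np.int32(8), np.int32(47)], [np.int32(359), np.int32(0), np.int32(70), np.int32(146), np.int32(4952)], [np.int32(380), np.int32(0), np.int32(24), np.int32(18), np.int32(256)], [np.int32(485), np.int32(0), np.int32(8), np.int32(4), np.int32(21)], [np.int32(283), np.int32(3), np.int32(64), np.int32(79), np.int32(2990)], [np.int32(452), np.int32(3), np.int32(60), np.int32(89), np.int32(2368)], [np.int32(458), np.int32(70), np.int32(3), np.int32(5), np.int32(8)], [np.int32(426), np.int32(92), np.int32(14), np.int32(15), np.int32(74)], [np.int32(400), np.int32(92), np.int32(72), np.int32(73), np.int32(1804)], [np.int32(407), np.int32(109), np.int32(24), np.int32(24), np.int32(215)], [np.int32(297), np.int32(197), np.int32(11), np.int32(7), np.int32(55)]]
T [[np.int32(330), np.int32(193), np.int32(3), np.int32(8), np.int32(17)], [np.int32(337), np.int32(194), np.int32(3), np.int32(3), np.int32(7)], [np.int32(230), np.int32(228), np.int32(17), np.int32(10), np.int32(151)], [np.int32(163), np.int32(260), np.int32(240), np.int32(124), np.int32(15523)], [np.int32(428), np.int32(351), np.int32(84), np.int32(33), np.int32(1915)], [np.int32(233), np.int32(372), np.int32(6), np.int32(5), np.int32(22)], [np.int32(294), np.int32(380), np.int32(4), np.int32(4), np.int32(11)]]
the job is handed in; nothing more can be done
None
```

The plug is out of the barrel and lying in the trough, the push rod is back in its own slot, and the job is handed in at about 27 s. I don't know the verdict, since `close_job` reports none.

- **Push:** I gripped the rod along its axis and centred it on the shank using both cameras. On entering the hole it rubbed with about 6 N at most, and I trimmed it about 2.5 mm until that was gone. I then pushed at about 12 mm/s. The force stayed steady at about 11–12 N until the plug passed the shoes, then dropped to almost nothing.
- **Plug clear:** I carried the rod on until its foot was about 16 mm past the mouth, with no resistance. The top view then showed a pale gap between the brass crown and the plug.
- **Rod returned:** I lowered it until it met the base and stop with about 3 N, then let go and backed away.

**Last checks:**
- In the scene view the rod's foot and top are at the same pixels as at the start. In the top view its flange and handle differ by about 1 px, roughly 3 mm, which fits it leaning slightly differently sideways in the slot.
- Comparing the first and last pictures, the only other changes are the plug in the trough and the robot itself; the bystanders show none.
- **One disagreement:** in the mid-push picture the plug's front looked about 10 mm short of the end plate. The force readings and the later gap both say it is clear of the barrel.

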